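Load the paint tin into the tin shaker along its guide fence and start it

ROBOT

A 7-joint arm with a two-finger parallel gripper is mounted at the origin on the work surface. World frame = base frame: x ahead of the robot, y to its left, z up, the work surface at z = 0. Lengths are in mm, angles in rad, forces in N, time in s.
With the tool pointing down it reaches from about 400 to 875 mm from the base axis. Payload 6.5 kg.
Tool frame: the origin (TCP) lies between the finger pads; the fingertips stand ahead of it and the grasp point (between the pads) lies 5 mm behind it (env.tcp_to_tips is the z of the fingertips in the tool frame, in mm); z points along the fingers, y is the line along which they close (so a half turn about z gives the same grasp; the last joint's range is limited). The gripper opens to 85 mm and grips with 20 to 120 N. Pads are 22 mm wide; open, the fingers measure 114 mm over their backs; the gripper's body (76 mm by 85 mm) begins 54 mm behind the grasp point. The pads swing forward as they close: fully open they stand 13 mm farther back than shut.
Start: joints at [1.242, 0.536, -0.004, 1.538, 0.003, 1.067, -0.071], TCP at [168.857, -627.676, 245.29] pointing down, gripper open.
Joint ranges: [-2.7, 2.7], [-0.37, 2.16], [-1.27, 1.26], [0.24, 2.4], [-1.31, 4.45], [0.19, 1.91], [-2.76, 2.76]. Speed limits (rad/s): [2.39, 2.39, 3.14, 3.14, 3.14, 3.14, 3.14].

INTERFACE

Orientations are given as a unit quaternion [w, x, y, z].
In Python, from workcell import env, vision, workorder, search_frame gives the robot as it stands. The module is installed in compiled form; this text tells all that it offers.
- The arm moves only by the shell command python3 -m pendant 'ROWS'. ROWS is JSON, a list of rows, each a list of 3 entries, a list of its own where there are three numbers: the shift along the tool's x, y, z in m, then the turn, a rotation vector about the tool's x, y, z in rad, then the finger opening in m, from 0 to 0.0854. In form: [[[dx, dy, dz], [ax, ay, az], grip], ...]. A call has exactly 5 rows; each row is the pose to reach, as a shift and turn from the pose commanded when the call began, along the tool's axes at that moment; what a row does not reach only later rows make up. A row lasts 1/8 s, in which the tool goes at most 62.5 mm and 10.7 degrees, less where a joint would pass 70% of its speed; a pose out of reach is approached as far as the arm can. A call with a gripper value outside its range is refused whole. The fingers move at their own pace and stop on an object; the grip force is fixed at half the most. Time passes only in rows, so rows that repeat a pose let the fingers close, or fill a call up. It gives the time, the measured TCP pose, the force, the opening and the grip force at its end, in the units of the state.
- env.state(): the state, without advancing time (a new reading comes with each control period).
- vision.grab_frame(name): name is "scene" or "top"; returns a dict with "image" (480x640x3 uint8, red, green, blue), "z_map" (480x640 float32, mm along the optical axis (not along the pixel's ray), 0 where there is no reading), "fx", "fy", "cx", "cy" (pixels), "rvec" (rotation vector, rad) and "tvec" (3), from world to camera coordinates, as OpenCV has them. Camera axes: x right, y down, z forward; pixel columns grow to the right and rows downward; lengths in mm; the calibration is good to about 2 mm. A picture is of the moment at which its call begins.
- workorder.hand_in(): hands the job in; it is judged then, once.
Trained networks look in a picture, given as the dict that the camera call returned (one of the last four; its "shot" number tells which), for a name from the list of things; names that differ only in an ending like _2 or _b are one class to them, and where a whole thing is asked for, a point or a joint stands for the part that bears it (a point fixed in the world has none). Each returns a list of dicts, best first, with "confidence" (0 to 1); they miss things now and then, are a little off and sometimes report something else, mostly with a low value. They report only what shows in the picture. A call takes as long as a camera call. They do not tell look-alikes from the thing itself.
- search_frame(picture, thing): "bbox" ([left, top, width, height] in pixels, round what is visible of it).
The state is a dict: "time": time; "joint_positions": joint angles; "dq": joint speeds; "joint_efforts": joint torques, N m; "eef_pos": TCP position; "eef_rot": TCP orientation; "ft_force": force on the tool from outside, world axes, zero at the start; "moment": the same for the moment, N m; "gripper_width": opening from 0.0 (shut) to 1.0 (fully open); "grip_force": force on a finger pad.
Only numpy, scipy, OpenCV 4.12 (cv2) and the standard library are available. Lean on these libraries where they do the work, as an engineer would, in place of code of your own. Each camera call takes 0.05 s, during which the arm holds its last target. There are 200 camera calls.

TASK

Load the shaker: roll the paint tin that lies on its side on the counter gently up to the guide fence so that it lies flush along it, then slide it endways along the fence into the cradle until the sliding end plate is pushed fully home, without lifting the tin or ramming it. Then press the green key fully down, so that the red key pops up; leave the other goods on the counter where they are.

Things in the scene. Friction and masses are not known exactly. Their poses are not given: they have to be found in the camera images.
- shaker: Blue bench shaker with a long aluminium guide fence, fixed to the counter. Origin on the counter, right under the axis line that the tin has when it lies against the fence. Its y axis runs along the fence towards the cradle, x points at the fence, z up. All mm below are in this frame. Fence: face at x=+50, 20 thick, 70 high, from y=-310 to +210.
- cradle (a point): Middle of the cradle's mouth, on the counter, at x=0, y=+55. The cradle is a lane, open above, its floor the counter, between the fence and a blue wall (inner face x=-62, 30 thick, 70 high, y=+55 to +190) with a short flare of the same height before it (from y=+8, out to x=-115).
- key_panel (a point): Middle of the black key panel (x=-35, y=+250, z=122) on the blue motor housing behind the cradle: y=+190 to +400, x=-95 to +135, 120 high; a vent on it (y=+328 to +392) reaches 152. A red and a green key stand on the panel side by side along x, 50 between centres; which is nearer the fence varies.
- tin_center (a point): Centre of the loose paint tin (white with an orange band, steel rims), a closed cylinder 100 mm in diameter and 130 mm long lying on its side, 0.6 to 0.95 kg; too wide to grasp. Its y axis is the tin's axis; it rolls freely, so its x and z axes turn with it. Lying flush on the fence its centre is at x=0, and home at x=0, y=+93, z=50 in the shaker's frame.
- plate (a joint): The sliding end plate of the cradle, travel in m: 0 towards the mouth, 0.030 fully home against its solid stop; starts anywhere up to 0.010. It stays where it is pushed (sliding resistance about 4 N, no spring).
- plate_face (a point): Middle of the black end plate's face that the tin's end touches (plate 94 mm wide, 80 mm high, centre 52 mm above the counter). In the shaker's frame at x=0, y=+128 mm plus the plate's travel.
- key_red_top (a point): Centre of the red (stop) key's top face, 32 x 46 mm (shaker's x by y). Tops are 146 mm above the counter when up, 136 when down. The two keys are interlocked: pressing the one that is up fully down pops the other up. A key takes about 4 to 6 N and goes straight down 10 mm to a solid stop; it stays where it is left, even half-way.
- key_green_top (a point): Centre of the green (start) key's top face, same size; up at the start.
- key_red (a joint): Travel of the red key, m: 0 up, 0.010 fully down (its start).
- key_green (a joint): Travel of the green key, m: 0 up, 0.010 fully down.
- jar: Bystander: upright jar, 68 mm diameter, 100 mm high, between the robot and the shaker. Origin at the centre of its underside.
- carton: Bystander: cardboard carton 90 x 140 x 60 mm, beyond the fence. Origin at the centre of its underside.
- small_tin: Bystander: upright small green tin, 78 mm diameter, 85 mm high, at the robot's right. Origin at the centre of its underside.
- scraper: Bystander: scraper with a wooden handle, 200 mm long, lying flat beyond the fence. Origin under its middle.
There are look-alikes about, which are no part of the job. Of the things that look like the part that bears tin_center, the smallest one is meant.

How it is judged:
By the outcome, as a careful person would: the job done as asked, in the order asked, and still so for the second after the job is handed in, with the robot touching nothing.
It also fails if it takes over 67 s, if anything falls off the work surface, if the arm or the gripper's body presses on something with over 40 N, if the wrist force passes 120 N, or if a joint passes its speed limit or range.

## Working session

There is one attempt and no reset: what is moved stays moved. The work goes in short steps, Python scripts to look and compute and a shell command to move; the robot and the scene stay as the last step left them, time stands still between calls to the robot, and variables do not carry over. Pictures are saved under pics/ and viewed, at most 10 in all, crops included, and the job is handed in when it is done.

```bash
mkdir -p pics; cat > h.py <<'E'
import numpy as np, cv2
from workcell import env, vision, workorder, search_frame
def grab(n):
    f=vision.grab_frame(n); return f
def cloud(f):
    z=f["z_map"].astype(float); v,u=np.mgrid[0:480,0:640]
    c=np.stack([(u-f["cx"])/f["fx"]*z,(v-f["cy"])/f["fy"]*z,z],-1)
    R=cv2.Rodrigues(np.array(f["rvec"],float))[0]
    w=(c-np.array(f["tvec"],float).ravel())@R
    w[z==0]=np.nan
    return w
def save(f,p): cv2.imwrite(p,f["image"][:,:,::-1])
E
python3 - <<'E'
from h import *
s=env.state(); print(s, env.tcp_to_tips)
for n in("scene","top"):
    f=grab(n); save(f,f"pics/{n}0.png"); np.savez(f"/tmp/{n}0.npz",w=cloud(f),im=f["image"])
    w=cloud(f)
    for t in("shaker","tin_center","key_green","key_red","plate","jar","carton","small_tin","scraper"):
        for d in search_frame(f,t)[:3]:
            l,tp,a,b=d["bbox"]; p=w[int(tp+b/2),int(l+a/2)]
            print(n,t,np.round(d["bbox"]),round(d["confidence"],2),np.round(p))
E
```

```text
{'time': 0.0, 'joint_positions': array([ 1.24181835,  0.53719898, -0.00442675,  1.53885554,  0.00262555,
        1.06730874, -0.07117149]), 'dq': array([ 0.00129174,  0.00030708, -0.00099848,  0.00041603, -0.00086737,
        0.0006482 , -0.00077554]), 'joint_efforts': array([-1.53546616e-04, -5.83408535e+01,  1.04879480e+00, -2.59098887e+01,
        1.24099464e-02,  9.54507035e-03, -4.89671220e-05]), 'eef_pos': array([ 168.65961671, -627.11052301,  244.39878604]), 'eef_rot': array([-8.61153692e-04,  9.91373772e-01,  1.31062066e-01, -1.93337530e-04]), 'ft_force': array([-0.21640496,  0.24239594,  0.0477054 ]), 'moment': array([0.00650745, 0.00774292, 0.06569462]), 'grip_force': 0.0, 'gripper_width': 1.001593727635285} 14.0
scene shaker [192. 236. 376. 208.] 0.85 [688.  78.  23.]
scene tin_center [359. 124.  91. 106.] 0.95 [391.  -2. 140.]
scene tin_center [ 79. 147. 114. 108.] 0.89 [ 668. -459.  130.]
scene tin_center [256. 194.  75.  74.] 0.64 [ 577. -162.   94.]
scene key_green [461. 299.  31.  25.] 0.97 [619. 219. 148.]
scene key_red [472. 278.  25.  25.] 0.98 [570. 219. 141.]
sce
[... 331 characters left out ...]
19.  77.  58.]
top shaker [ 97. 155. 320. 117.] 0.73 [nan nan nan]
top tin_center [311. 224.  68.  55.] 0.69 [ 552. -170.  101.]
top tin_center [226. 290.  97. 110.] 0.65 [350. -18. 140.]
top tin_center [448. 171.  66.  85.] 0.56 [ 633. -470.  140.]
top key_green [217. 202.  17.  46.] 0.67 [611. 102.  92.]
top key_green [158. 212.  21.  17.] 0.63 [614. 216. 143.]
top key_red [158. 233.  21.  18.] 0.69 [569. 218. 137.]
top plate [216. 204.  18.  42.] 0.7 [614. 105.  89.]
top jar [161. 310.  41.  31.] 0.87 [389. 190. 105.]
top carton [210. 126.  64.  45.] 0.6 [804.  72.  61.]
top small_tin [428. 288.  43.  36.] 0.87 [ 431. -409.   87.]
top scraper [329. 126.  30.  72.] 0.78 [ 792. -179.   -1.]
```

View pics/scene0.png

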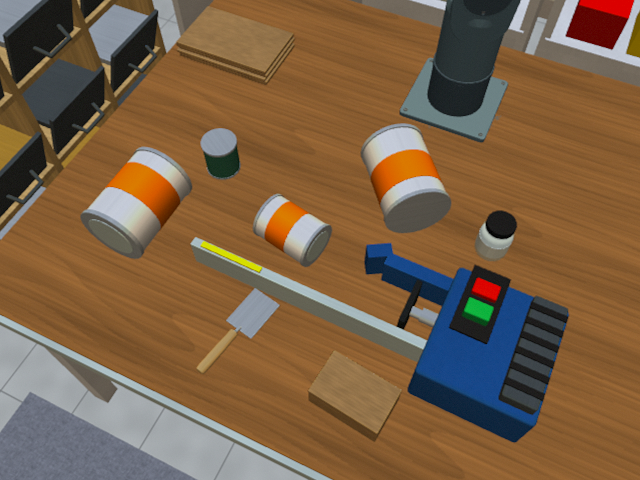

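View pics/top0.png

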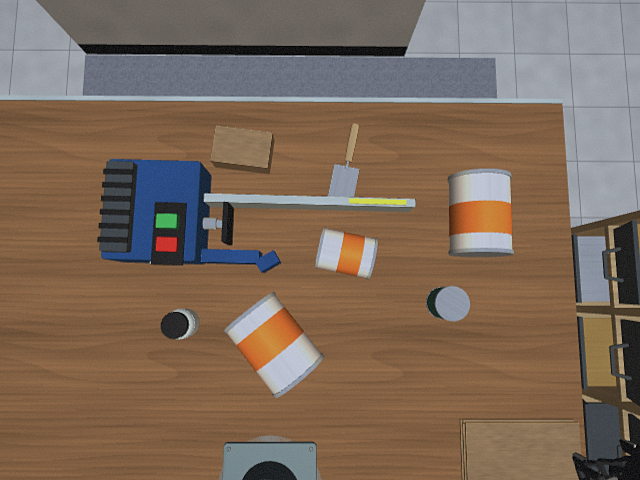

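The smallest tin lies mid-counter (scene pixel ~292,230; top pixel ~347,253), yawed slightly to the fence. The fence runs along top pixels 205–414 at row ~200, and green is the key nearer the fence. Next I'll fit the shaker frame and the tin.

```bash
cat >> h.py <<'E'
def fitfence(P):
    m=(P[:,2]>64)&(P[:,2]<76)&(P[:,0]>640)&(P[:,0]<740)&(P[:,1]>-330)&(P[:,1]<130)
    q=P[m][:,:2].astype(np.float32)
    for _ in range(3):
        vx,vy,x0,y0=cv2.fitLine(q,cv2.DIST_HUBER,0,.01,.01).ravel()
        if vy<0: vx,vy=-vx,-vy
        d=(q-[x0,y0])@np.array([vy,-vx]); q=q[abs(d)<14]
    s=(q-[x0,y0])@np.array([vx,vy])
    d=(q-[x0,y0])@np.array([vy,-vx])
    return np.array([vx,vy]),np.array([x0,y0]),np.percentile(d,[2,50,98]),np.array([x0,y0])+np.percentile(s,.5)*np.array([vx,vy]),len(q)
def fittin(P,c,r=100):
    # cylinder radius 50, axis horizontal at z=50
    from scipy.optimize import least_squares
    m=(np.hypot(P[:,0]-c[0],P[:,1]-c[1])<r)&(P[:,2]>60)&(P[:,2]<108)
    q=P[m]
    def f(p):
        d=(q[:,0]-p[0])*np.cos(p[1])+(q[:,1]-c[1])*np.sin(p[1])  # perpendicular offset at y=c[1]
        return np.hypot(d,q[:,2]-50)-50
    b=min((least_squares(f,[c[0],a],loss="soft_l1",f_scale=2) for a in(-.6,-.3,0,.3,.6)),key=lambda r:r.cost)
    x,a=b.x; ax=np.array([-np.sin(a),np.cos(a)]); t=(q[:,:2]-[x,c[1]])@ax
    # ends from top strip
    lo,hi=np.percentile(t[q[:,2]>85],[1,99])
    return np.array([x,c[1]])+ax*(lo+hi)/2, a, hi-lo, np.sqrt(np.mean(b.fun**2))
E
python3 - <<'E'
from h import *
for n in("scene","top"):
    z=np.load(f"/tmp/{n}0.npz"); w=z["w"]; P=w[np.isfinite(w).all(-1)]
    d,p,o,e,k=fitfence(P); print(n,"fence dir",d,"pt",p,o,"end",e,k)
    print("tin",fittin(P,(560,-165)))
    im=z["im"].astype(int)
    for nm,m in(("green",(im[...,1]>130)&(im[...,0]<80)&(im[...,2]<120)),("red",(im[...,0]>180)&(im[...,1]<60)&(im[...,2]<60))):
        q=w[m&(w[...,2]>125)&(w[...,2]<155)&(abs(w[...,1]-217)<60)]; print(nm,len(q),np.median(q,0),np.percentile(q,2,axis=0),np.percentile(q,98,axis=0))
    # plate
    q=P[(abs(P[:,0]-620)<60)&(P[:,1]>80)&(P[:,1]<125)&(P[:,2]>70)&(P[:,2]<100)]; print("plate",len(q),np.percentile(q,[2,50,98],axis=0))
    for nm,c,r in(("jar",(400,200),60),("smalltin",(440,-400),60),("big1",(370,-10),130)):
        q=P[(np.hypot(P[:,0]-c[0],P[:,1]-c[1])<r)&(P[:,2]>40)]; print(nm,np.percentile(q,[1,99],axis=0).round())
E
```

```text
scene fence dir [0.01438707 0.9998965 ] pt [678.96893  -83.612686] [-12.35186195  -0.01677962   8.57730106] end [ 675.4508  -328.12253] 2363
tin (array([ 551.35202061, -176.59252602]), np.float64(-0.20319672041679235), np.float64(129.8450667282565), np.float64(5.36513241385838))
green 395 [613.84724419 220.20175236 147.37157531] [599.38979608 199.23869077 143.46630296] [627.85819985 241.46174583 150.45629427]
red 356 [563.80939765 221.53742    137.42164339] [549.73049509 200.53375979 133.72682851] [577.60966936 242.22729424 141.10310799]
plate 433 [[576.29265985  84.45354917  70.23333032]
 [637.61014252 103.98215775  92.15417588]
 [679.01062902 118.78267076  96.90826945]]
jar [[359. 175.  42.]
 [420. 239. 105.]]
smalltin [[ 398. -453.   41.]
 [ 474. -378.   92.]]
big1 [[ 257. -116.   44.]
 [ 455.   93.  145.]]
top fence dir [0.02611407 0.99965894] pt [674.4267  -95.90575] [-9.33271082e+00  1.00873387e-03  1.02464365e+01] end [ 668.3475 -328.6204] 1630
tin (array([ 552.32664668, -177.35963368]), np.float64(-0.20630656885304471), np.float64(127.67169530084591), np.float64(2.632249486489468))
green 284 [611.95849829 219.53998522 145.71210121] [598.19617804 197.99690143 142.26428629] [627.23599872 240.73565278 149.05611112]
red 264 [562.35988813 219.87974844 135.98275719] [548.97784394 199.28001819 132.76058896] [575.7259927  240.67654468 138.89918121]
plate 315 [[574.33405068  93.37626017  70.33380196]
 [625.02993989 101.87523461  90.48906598]
 [678.95388432 117.2350637   95.04887645]]
jar [[355. 174.  43.]
 [418. 234. 104.]]
smalltin [[ 397. -453.   43.]
 [ 471. -378.   91.]]
big1 [[ 250. -111.   80.]
 [ 446.   80.  143.]]
```

```bash
cat >> h.py <<'E'
from scipy.spatial.transform import Rotation as Rn
O=np.array([618.,-31.]); TH=0.021
X=np.array([np.cos(TH),-np.sin(TH)]); Y=np.array([np.sin(TH),np.cos(TH)])
def toS(p): d=np.array(p[:2])-O; return np.array([d@X,d@Y])
def toW(p): return O+X*p[0]+Y*p[1]
def plan(sx,sy,z,yaw=0.):
    """shift (mm) & turn in present tool axes to reach shaker-frame sx,sy, TCP height z; yaw=tool x from shaker x"""
    s=env.state(); q=np.array(s["eef_rot"]); R=Rn.from_quat(q[[1,2,3,0]])
    G=Rn.from_euler("z",-TH+yaw)*Rn.from_matrix(np.diag([1,-1,-1.]))
    w=np.r_[toW((sx,sy)),z]
    print("shift",(R.inv().apply(w-s["eef_pos"])).round(1),"turn",(R.inv()*G).as_rotvec().round(4),"t",s["time"],"tips",env.tcp_to_tips)
def where():
    s=env.state(); print("tcp S",toS(s["eef_pos"]).round(1),"z",s["eef_pos"][2].round(1),"F",s["ft_force"].round(1),"t",round(s["time"],2))
def tin(c):
    for n in("top","scene"):
        f=grab(n); w=cloud(f); P=w[np.isfinite(w).all(-1)]
        p,a,L,e=fittin(P,toW(c)); print(n,"tin S",toS(p).round(1),"yaw",round(-a-TH,3),"len",round(L,1),"rms",round(e,1))
    return f
E
python3 -c "
from h import *
plan(-160,-152,200); plan(-160,-152,47)"
```

```text
shift [ 392.6 -358.4   45.3] turn [0.     0.     0.2838] t 1.0 tips 14.0
shift [ 392.6 -358.4  198.3] turn [0.     0.     0.2838] t 1.0 tips 14.0
```

```bash
python3 -m pendant '[[[0.04,-0.036,0],[0,0,0.1],0.05],[[0.085,-0.077,0],[0,0,0.2],0.05],[[0.13,-0.118,0],[0,0,0.284],0.05],[[0.175,-0.159,0],[0,0,0.284],0.05],[[0.22,-0.2,0.01],[0,0,0.284],0.05]]'; python3 -c "
from h import *
where();plan(-160,-152,47)"
```

```text
time: 1.62
eef_pos: [330.8, -376.2, 236.1]
eef_rot: [0.001, 1.0, -0.011, 0.001]
ft_force: [1.2, -0.3, -0.4]
gripper_width: 0.584
grip_force: 0.0
tcp S [-279.9 -351.1] z 236.1 F [ 1.2 -0.3 -0.4] t 1.62
shift [ 119.5 -199.5  189. ] turn [ 0.0018 -0.0019 -0.0002] t 1.625 tips 14.0
```

```bash
python3 -m pendant '[[[0.025,-0.05,0.02],[0,0,0],0.05],[[0.05,-0.1,0.05],[0,0,0],0.05],[[0.08,-0.15,0.08],[0,0,0],0.05],[[0.11,-0.19,0.11],[0,0,0],0.05],[[0.118,-0.199,0.14],[0,0,0],0.05]]'; python3 -c "
from h import *
where();plan(-160,-152,47)
f=grab('scene');save(f,'pics/s1.png')"
```

```text
time: 2.25
eef_pos: [454.3, -177.2, 94.7]
eef_rot: [-0.001, 1.0, -0.008, 0.001]
ft_force: [-0.3, -0.5, -0.0]
gripper_width: 0.586
grip_force: 0.0
tcp S [-160.6 -149.6] z 94.7 F [-0.3 -0.5 -0. ] t 2.25
shift [ 0.5  2.5 47.7] turn [-0.0014 -0.0025  0.0056] t 2.25 tips 14.0
```

View pics/s1.png

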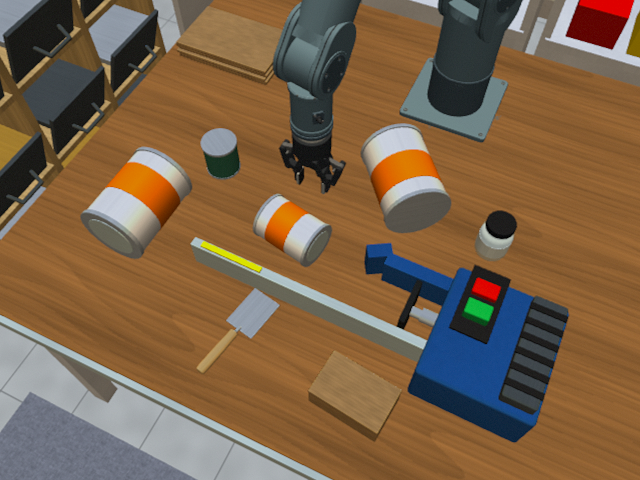

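The gripper hangs clear at pixel ~(312,165), behind the tin (292,230) and off the big tin. I'll lower it and begin the roll.

```bash
python3 -m pendant '[[[0,0.002,0.02],[0,0,0.005],0.05],[[0,0.003,0.04],[0,0,0.005],0.05],[[0,0.003,0.047],[0,0,0.005],0.05],[[0.01,0.003,0.047],[0,0,0.005],0.05],[[0.016,0.003,0.047],[0,0,0.005],0.05]]'; python3 -m pendant '[[[0.006,0,0],[0,0,0],0.05],[[0.012,0,0],[0,0,0],0.05],[[0.018,0,0],[0,0,0],0.05],[[0.024,0,0],[0,0,0],0.05],[[0.03,0,0],[0,0,0],0.05]]';  python3 -c "
from h import *
where();tin((-55,-148))"
```

```text
time: 2.92
eef_pos: [469.2, -184.6, 49.3]
eef_rot: [0.0, 1.0, -0.013, 0.001]
ft_force: [-0.4, 0.1, -0.7]
gripper_width: 0.585
grip_force: 0.0
time: 3.55
eef_pos: [498.1, -185.0, 48.3]
eef_rot: [0.0, 1.0, -0.013, 0.0]
ft_force: [0.1, 0.2, -0.6]
gripper_width: 0.583
grip_force: 0.0
tcp S [-116.6 -156.5] z 48.3 F [ 0.1  0.2 -0.6] t 3.55
top tin S [ -49.2 -149. ] yaw 0.217 len 126.5 rms 5.1
scene tin S [ -48. -153.] yaw 0.201 len 135.8 rms 10.3
```

```bash
sed -i 's/P=w\[np.isfinite(w).all(-1)\]$/P=w[np.isfinite(w).all(-1)]; t=toS(env.state()["eef_pos"]); Q=(P[:,:2]-O); P=P[(Q@X>t[0]+18) if side else (Q@Y>t[1]+18)]/; s/def tin(c):/def tin(c,side=1):/' h.py; python3 -m pendant '[[[0.005,0,0],[0,0,0],0.05],[[0.010,0,0],[0,0,0],0.05],[[0.015,0,0],[0,0,0],0.05],[[0.02,0,0],[0,0,0],0.05],[[0.024,0,0],[0,0,0],0.05]]';  python3 -c "
from h import *
where();f=tin((-30,-148));save(f,'pics/s2.png')"
```

```text
time: 4.28
eef_pos: [521.8, -185.7, 48.2]
eef_rot: [0.0, 1.0, -0.013, 0.0]
ft_force: [0.5, 0.0, -0.4]
gripper_width: 0.585
grip_force: 0.0
tcp S [ -93.  -156.7] z 48.2 F [ 0.5  0.  -0.4] t 4.28
top tin S [   4.3 -143.4] yaw -0.353 len 137.2 rms 10.2
scene tin S [ -22.  -154.7] yaw 0.216 len 129.8 rms 12.2
```

View pics/s2.png

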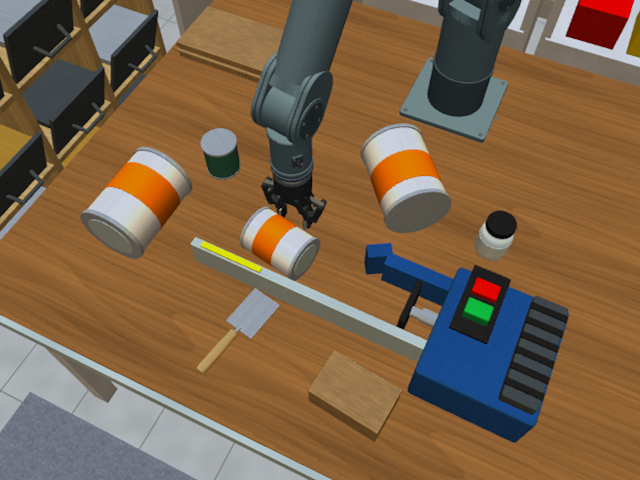

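The tin (centre ~280,243) has rolled towards the fence and is still yawed. The fingers are behind it. I'll push on slowly.

```bash
sed -i 's/(P\[:,2\]>60)&(P\[:,2\]<108)/(P[:,2]>77)\&(P[:,2]<106)/' h.py; python3 -m pendant '[[[0.005,0,0],[0,0,0],0.05],[[0.010,0,0],[0,0,0],0.05],[[0.014,0,0],[0,0,0],0.05],[[0.018,0,0],[0,0,0],0.05],[[0.022,0,0],[0,0,0],0.05]]';  python3 -c "
from h import *
where();f=tin((-5,-155))"
```

```text
time: 5.0
eef_pos: [538.7, -187.6, 47.5]
eef_rot: [0.0, 1.0, -0.014, -0.005]
ft_force: [-15.0, -2.2, 10.2]
gripper_width: 0.586
grip_force: 6.8
tcp S [ -76.  -158.2] z 47.5 F [-15.   -2.2  10.2] t 5.0
top tin S [  -2.9 -111.8] yaw 0.156 len 37.1 rms 4.2
scene tin S [  -9.5 -156.6] yaw 0.141 len 129.2 rms 4.6
```

```bash
python3 -m pendant '[[[-0.010,0,0],[0,0,0],0.05],[[-0.02,0.005,0],[0,0,0],0.05],[[-0.022,0.015,0],[0,0,0],0.05],[[-0.022,0.02,0],[0,0,0],0.05],[[-0.022,0.022,0],[0,0,0],0.05]]';  python3 -c "
from h import *
where();f=tin((-5,-155));save(f,'pics/s3.png')"
```

```text
time: 5.72
eef_pos: [521.2, -208.4, 48.4]
eef_rot: [0.0, 1.0, -0.013, 0.0]
ft_force: [-0.5, -0.3, -0.4]
gripper_width: 0.58
grip_force: 0.0
tcp S [ -93.  -179.4] z 48.4 F [-0.5 -0.3 -0.4] t 5.72
top tin S [ -11.1 -155.5] yaw 0.179 len 125.8 rms 3.3
scene tin S [ -10.2 -156.2] yaw 0.14 len 129.0 rms 5.0
```

View pics/s3.png

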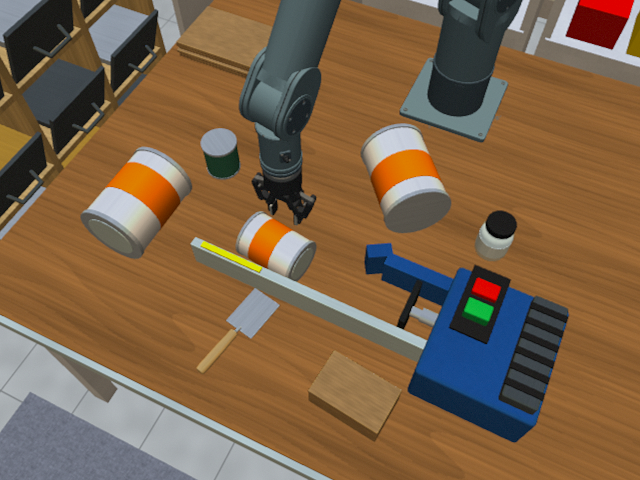

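```bash
python3 -m pendant '[[[0.010,0,0],[0,0,0],0.05],[[0.015,0,0],[0,0,0],0.05],[[0.019,0,0],[0,0,0],0.05],[[0.023,0,0],[0,0,0],0.05],[[0.026,0,0],[0,0,0],0.05]]';  python3 -c "
from h import *
where();f=tin((-5,-155))"
```

```text
time: 6.45
eef_pos: [545.2, -209.2, 47.9]
eef_rot: [0.0, 1.0, -0.014, -0.002]
ft_force: [-5.5, -2.3, 3.3]
gripper_width: 0.586
grip_force: 2.7
tcp S [ -69.  -179.7] z 47.9 F [-5.5 -2.3  3.3] t 6.45
top tin S [  -2.6 -125.9] yaw 0.066 len 66.9 rms 3.3
scene tin S [  -4.6 -156.5] yaw 0.054 len 129.2 rms 4.5
```

Yaw is dropping (0.15 → 0.06). I'll push a little more.

```bash
python3 -m pendant '[[[0.002,0,0],[0,0,0],0.05],[[0.004,0,0],[0,0,0],0.05],[[0.006,0,0],[0,0,0],0.05],[[0.008,0,0],[0,0,0],0.05],[[0.0085,0,0],[0,0,0],0.05]]';  python3 -c "
from h import *
where();f=tin((-5,-155))"
```

```text
time: 7.18
eef_pos: [551.7, -209.5, 47.8]
eef_rot: [0.0, 1.0, -0.014, -0.004]
ft_force: [-12.0, -2.8, 9.5]
gripper_width: 0.588
grip_force: 5.9
tcp S [ -62.5 -179.9] z 47.8 F [-12.   -2.8   9.5] t 7.17
top tin S [  -1.2 -126.1] yaw 0.004 len 68.5 rms 2.9
scene tin S [  -1.6 -155.9] yaw -0.001 len 129.4 rms 4.0
```

Flush, with yaw ~0. I'll back off gently, then check.

```bash
python3 -m pendant '[[[-0.008,0,0],[0,0,0],0.05],[[-0.02,0,0],[0,0,0],0.05],[[-0.04,0,0],[0,0,0],0.05],[[-0.06,0,-0.03],[0,0,0],0.05],[[-0.06,0.02,-0.08],[0,0,0],0.05]]';  python3 -c "
from h import *
where();print(env.state()['joint_positions'].round(2))
f=tin((-5,-155)); plan(0,-265,130,np.pi/2); plan(0,-265,130,-np.pi/2)"
```

```text
time: 7.9
eef_pos: [492.1, -224.7, 127.5]
eef_rot: [-0.001, 1.0, -0.012, -0.002]
ft_force: [2.1, -1.0, -0.4]
gripper_width: 0.589
grip_force: 0.0
tcp S [-121.8 -196.3] z 127.5 F [ 2.1 -1.  -0.4] t 7.9
[ 0.44  0.52 -0.12  1.91  0.09  0.72 -1.33]
top tin S [  -1.7 -155.9] yaw 0.009 len 126.9 rms 2.8
scene tin S [  -1.8 -155.7] yaw -0.002 len 129.1 rms 3.8
shift [116.7  62.1   4.4] turn [ 0.0106 -0.0036 -1.5786] t 8.0 tips 14.0
shift [116.7  62.1   4.4] turn [-0.0035 -0.0106  1.5629] t 8.0 tips 14.0
```

```bash
python3 -m pendant '[[[0.0,0.03,-0.01],[0,0,-0.18],0.03],[[0.03,0.05,-0.01],[0,0,-0.36],0.03],[[0.06,0.065,-0.01],[0,0,-0.54],0.03],[[0.09,0.065,-0.01],[0,0,-0.72],0.03],[[0.116,0.065,-0.01],[0,0,-0.9],0.03]]';  python3 -c "
from h import *
where();plan(0,-265,130,np.pi/2)"
```

```text
time: 8.62
eef_pos: [610.1, -294.6, 137.7]
eef_rot: [-0.0, 0.905, 0.426, 0.0]
ft_force: [0.7, -0.8, 0.1]
gripper_width: 0.352
grip_force: 0.0
tcp S [  -2.3 -263.7] z 137.7 F [ 0.7 -0.8  0.1] t 8.62
shift [0.4 2.6 7.7] turn [ 4.000e-04 -9.000e-04 -6.699e-01] t 8.625 tips 14.0
```

```bash
python3 -m pendant '[[[0,0.001,0.01],[0,0,-0.18],0.03],[[0,0.002,0.02],[0,0,-0.36],0.03],[[0,0.002,0.04],[0,0,-0.54],0.03],[[0,0.002,0.065],[0,0,-0.67],0.03],[[0,0.002,0.09],[0,0,-0.67],0.03]]';  python3 -c "
from h import *
where();plan(0,-240,47,np.pi/2)"
```

```text
time: 9.25
eef_pos: [610.5, -295.9, 46.9]
eef_rot: [-0.0, 0.717, 0.697, 0.0]
ft_force: [0.3, -0.7, -0.5]
gripper_width: 0.35
grip_force: 0.0
tcp S [  -1.9 -265. ] z 46.9 F [ 0.3 -0.7 -0.5] t 9.25
shift [25.   1.7 -0.1] turn [ 0.0004 -0.0009 -0.007 ] t 9.25 tips 14.0
```

```bash
python3 -m pendant '[[[0.012,0.001,0],[0,0,-0.007],0.03],[[0.024,0.002,0],[0,0,-0.007],0.03],[[0.032,0.002,0],[0,0,-0.007],0.03],[[0.036,0.002,0],[0,0,-0.007],0.03],[[0.041,0.002,0],[0,0,-0.007],0.03]]'; python3 -m pendant '[[[0.006,0,0],[0,0,0],0.03],[[0.012,0,0],[0,0,0],0.03],[[0.018,0,0],[0,0,0],0.03],[[0.024,0,0],[0,0,0],0.03],[[0.03,0,0],[0,0,0],0.03]]'; python3 -c "
from h import *
where();f=tin((0,-130),0)"
```

```text
time: 9.88
eef_pos: [614.8, -258.9, 50.5]
eef_rot: [0.003, 0.715, 0.699, -0.001]
ft_force: [-0.4, -8.3, 3.0]
gripper_width: 0.35
grip_force: 0.0
time: 10.5
eef_pos: [615.6, -228.7, 50.5]
eef_rot: [0.003, 0.715, 0.699, -0.001]
ft_force: [-0.4, -8.1, 3.1]
gripper_width: 0.353
grip_force: 0.0
tcp S [   1.8 -197.7] z 50.5 F [-0.4 -8.1  3.1] t 10.5
top tin S [  -0.8 -115.1] yaw -0.012 len 119.3 rms 2.5
scene tin S [  -1.4 -115.1] yaw -0.003 len 124.6 rms 3.2
```

```bash
python3 -m pendant '[[[0.008,0,0],[0,0,0],0.03],[[0.017,0,0],[0,0,0],0.03],[[0.026,0,0],[0,0,0],0.03],[[0.035,0,0],[0,0,0],0.03],[[0.044,0,0],[0,0,0],0.03]]'; python3 -m pendant '[[[0.009,0,0],[0,0,0],0.03],[[0.018,0,0],[0,0,0],0.03],[[0.027,0,0],[0,0,0],0.03],[[0.036,0,0],[0,0,0],0.03],[[0.044,0,0],[0,0,0],0.03]]'; python3 -c "
from h import *
where();f=tin((0,-35),0)"
```

```text
time: 11.22
eef_pos: [616.6, -184.7, 50.5]
eef_rot: [0.003, 0.715, 0.699, -0.001]
ft_force: [-0.8, -8.8, 4.0]
gripper_width: 0.348
grip_force: 0.0
time: 11.85
eef_pos: [617.6, -140.6, 50.5]
eef_rot: [0.003, 0.715, 0.699, -0.001]
ft_force: [0.1, -8.7, 5.0]
gripper_width: 0.348
grip_force: 0.0
tcp S [   1.9 -109.6] z 50.5 F [ 0.1 -8.7  5. ] t 11.85
top tin S [ -0.3 -21.5] yaw -0.014 len 109.0 rms 2.5
scene tin S [ -1.4 -26.6] yaw 0.0 len 124.0 rms 2.6
```

```bash
python3 -m pendant '[[[0.009,0,0],[0,0,0],0.03],[[0.018,0,0],[0,0,0],0.03],[[0.027,0,0],[0,0,0],0.03],[[0.036,0,0],[0,0,0],0.03],[[0.044,0,0],[0,0,0],0.03]]'; python3 -m pendant '[[[0.009,0,0],[0,0,0],0.03],[[0.018,0,0],[0,0,0],0.03],[[0.027,0,0],[0,0,0],0.03],[[0.036,0,0],[0,0,0],0.03],[[0.044,0,0],[0,0,0],0.03]]'; python3 -c "
from h import *
where();f=tin((0,50),0);save(f,'pics/s4.png')"
```

```text
time: 12.58
eef_pos: [618.5, -96.8, 50.4]
eef_rot: [0.003, 0.715, 0.699, -0.001]
ft_force: [-0.2, -10.0, 7.2]
gripper_width: 0.351
grip_force: 0.0
time: 13.2
eef_pos: [619.5, -52.9, 50.4]
eef_rot: [0.003, 0.715, 0.699, -0.001]
ft_force: [-0.7, -9.0, 7.0]
gripper_width: 0.353
grip_force: 0.0
tcp S [  1.9 -21.9] z 50.4 F [-0.7 -9.   7. ] t 13.2
top tin S [-0.2 89.5] yaw -0.025 len 100.4 rms 4.0
scene tin S [-1.2 69.8] yaw 0.008 len 140.4 rms 3.4
```

View pics/s4.png

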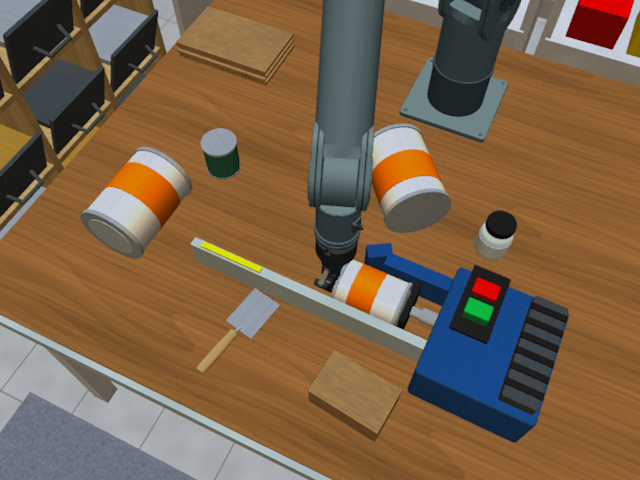

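The tin (372,290) is in the lane, flush on the fence, its front near the black plate (~412,305). Now slowly to the plate.

```bash
python3 -m pendant '[[[0.005,0,0],[0,0,0],0.03],[[0.01,0,0],[0,0,0],0.03],[[0.014,0,0],[0,0,0],0.03],[[0.018,0,0],[0,0,0],0.03],[[0.022,0,0],[0,0,0],0.03]]'; python3 -m pendant '[[[0.003,0,0],[0,0,0],0.03],[[0.006,0,0],[0,0,0],0.03],[[0.009,0,0],[0,0,0],0.03],[[0.0105,0,0],[0,0,0],0.03],[[0.012,0,0],[0,0,0],0.03]]'; python3 -c "
from h import *
where()"
```

```text
time: 13.92
eef_pos: [619.7, -34.2, 50.4]
eef_rot: [0.004, 0.716, 0.698, -0.002]
ft_force: [-1.6, -15.9, 9.3]
gripper_width: 0.353
grip_force: 0.0
time: 14.55
eef_pos: [620.0, -22.0, 50.4]
eef_rot: [0.004, 0.716, 0.698, -0.002]
ft_force: [-0.5, -15.4, 8.7]
gripper_width: 0.351
grip_force: 0.0
tcp S [1.8 9. ] z 50.4 F [ -0.5 -15.4   8.7] t 14.55
```

```bash
python3 -m pendant '[[[0.0015,0,0],[0,0,0],0.03],[[0.003,0,0],[0,0,0],0.03],[[0.0045,0,0],[0,0,0],0.03],[[0.006,0,0],[0,0,0],0.03],[[0.007,0,0],[0,0,0],0.03]]'; python3 -m pendant '[[[0.001,0,0],[0,0,0],0.03],[[0.002,0,0],[0,0,0],0.03],[[0.003,0,0],[0,0,0],0.03],[[0.003,0,0],[0,0,0],0.03],[[0.003,0,0],[0,0,0],0.03]]'; python3 -c "
from h import *
where()"
```

```text
time: 15.18
eef_pos: [620.1, -15.6, 50.3]
eef_rot: [0.004, 0.716, 0.698, -0.002]
ft_force: [-1.9, -17.2, 9.5]
gripper_width: 0.348
grip_force: 0.0
time: 15.8
eef_pos: [620.1, -15.6, 50.4]
eef_rot: [0.005, 0.716, 0.698, -0.004]
ft_force: [-2.0, -21.4, 11.9]
gripper_width: 0.349
grip_force: 0.0
tcp S [ 1.8 15.4] z 50.4 F [ -2.  -21.4  11.9] t 15.8
```

Position has stalled while the force rises: this is the stop. One more small push to confirm.

```bash
python3 -m pendant '[[[0.001,0,0],[0,0,0],0.03],[[0.002,0,0],[0,0,0],0.03],[[0.003,0,0],[0,0,0],0.03],[[0.003,0,0],[0,0,0],0.03],[[0.003,0,0],[0,0,0],0.03]]'; python3 -m pendant '[[[-0.004,0,0],[0,0,0],0.03],[[-0.012,0,0],[0,0,0],0.03],[[-0.03,0,0],[0,0,0],0.03],[[-0.05,0,0],[0,0,0],0.03],[[-0.07,0,0],[0,0,0],0.03]]'; python3 -c "
from h import *
where();f=tin((0,80),0);save(f,'pics/s5.png')
w=cloud(f);Q=(w[...,:2]-O);sx=Q@X;sy=Q@Y
m=(abs(sx)<48)&(sy>120)&(sy<180)&(w[...,2]>93)&(w[...,2]<110)
print(np.percentile(sy[m],[2,50,98]),m.sum())
plan(-5,219,200,0)"
```

```text
time: 16.42
eef_pos: [620.0, -15.7, 50.4]
eef_rot: [0.006, 0.717, 0.697, -0.005]
ft_force: [-2.2, -28.1, 12.7]
gripper_width: 0.35
grip_force: 0.0
time: 17.05
eef_pos: [617.2, -73.8, 48.2]
eef_rot: [-0.0, 0.714, 0.7, -0.0]
ft_force: [0.4, 0.0, -0.1]
gripper_width: 0.352
grip_force: 0.0
tcp S [  0.1 -42.8] z 48.2 F [ 0.4  0.  -0.1] t 17.05
top tin S [-0.6 99. ] yaw -0.001 len 140.0 rms 3.3
scene tin S [-1.  99.7] yaw 0.005 len 139.8 rms 3.0
[121.38378576 147.17377123 169.32299254] 640
shift [ 264.5   -6.  -152.7] turn [1.2000e-03 2.2000e-03 1.5672e+00] t 17.15 tips 14.0
```

View pics/s5.png

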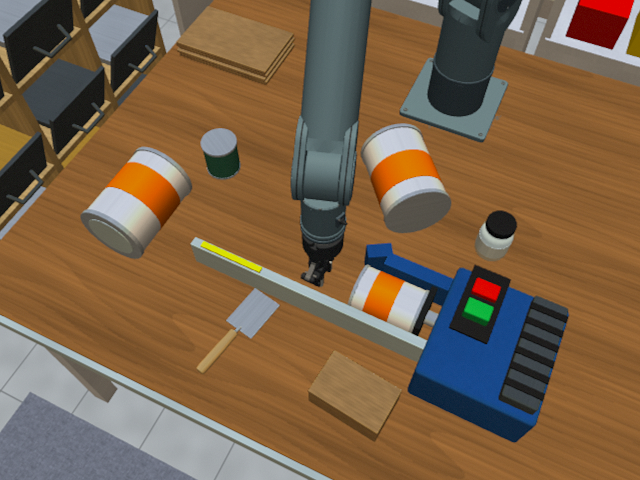

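The tin (390,300) is home against the plate, and the plate is on its stop (28 N without motion). Next I'll go up and over to the green key (478,311) with fingers shut.

```bash
python3 -m pendant '[[[0,0,-0.05],[0,0,0],0],[[0,0,-0.11],[0,0,0.1],0],[[0,0,-0.16],[0,0,0.28],0],[[0.04,0,-0.18],[0,0,0.46],0],[[0.09,0,-0.18],[0,0,0.64],0]]'; python3 -c "
from h import *
where();plan(-10,250.5,210,0)"
```

```text
time: 17.77
eef_pos: [620.5, 18.0, 230.6]
eef_rot: [0.001, 0.9, 0.436, 0.002]
ft_force: [-0.3, 0.1, -0.7]
gripper_width: -0.004
grip_force: 0.0
tcp S [ 1.5 49.1] z 230.6 F [-0.3  0.1 -0.7] t 17.77
shift [ 153.7 -130.7   20.7] turn [ 0.0016 -0.0042  0.9234] t 17.775 tips 14.0
```

```bash
python3 -m pendant '[[[0.03,-0.026,0],[0,0,0.18],0],[[0.065,-0.055,0],[0,0,0.36],0],[[0.1,-0.085,0],[0,0,0.54],0],[[0.13,-0.111,0],[0,0,0.72],0],[[0.153,-0.13,0.01],[0,0,0.9],0]]'; python3 -c "
from h import *
where();plan(-10,250.5,175,0)"
```

```text
time: 18.4
eef_pos: [609.8, 221.5, 218.8]
eef_rot: [-0.001, 1.0, 0.004, 0.0]
ft_force: [0.1, -0.1, -0.6]
gripper_width: 0.004
grip_force: 0.0
tcp S [-13.5 252.3] z 218.8 F [ 0.1 -0.1 -0.6] t 18.4
shift [ 3.4  2.  43.8] turn [-0.002  -0.0008  0.0284] t 18.4 tips 14.0
```

```bash
python3 -m pendant '[[[0.002,0.001,0.01],[0,0,0.028],0],[[0.003,0.002,0.025],[0,0,0.028],0],[[0.0035,0.002,0.04],[0,0,0.028],0],[[0.0035,0.002,0.047],[0,0,0.028],0],[[0.0035,0.002,0.05],[0,0,0.028],0]]'; python3 -c "
from h import *
where()
f=grab('scene');save({'image':cv2.resize(f['image'][230:400,400:600],(800,600),interpolation=2)},'pics/s6.png')"
```

```text
time: 19.02
eef_pos: [613.8, 215.6, 167.7]
eef_rot: [0.0, 1.0, -0.009, -0.0]
ft_force: [0.3, 0.5, 0.1]
gripper_width: -0.003
grip_force: 0.0
tcp S [ -9.4 246.4] z 167.7 F [0.3 0.5 0.1] t 19.02
```

View pics/s6.png

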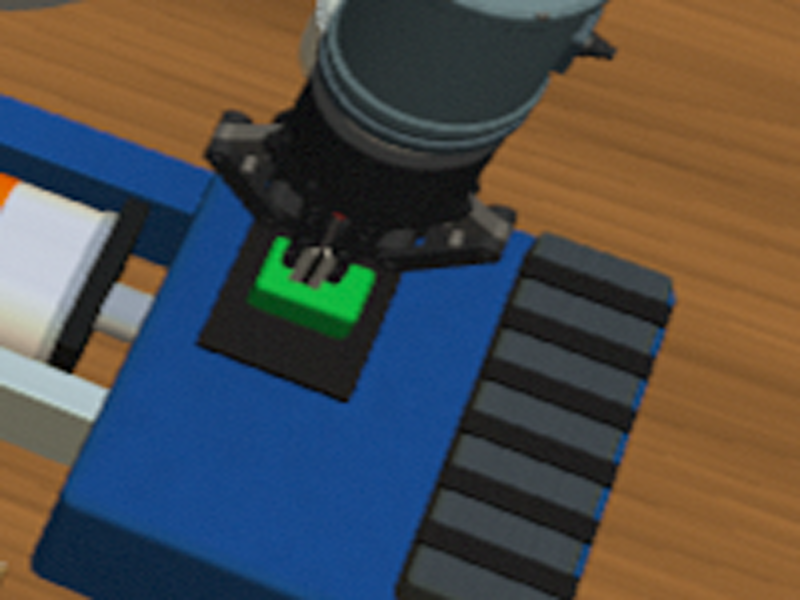

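The fingertips (~318,270 in the crop) are over the green key's middle. Pressing down slowly.

```bash
python3 -m pendant '[[[0,-0.002,0.005],[0,0,0],0],[[0,-0.003,0.009],[0,0,0],0],[[0,-0.003,0.012],[0,0,0],0],[[0,-0.003,0.015],[0,0,0],0],[[0,-0.003,0.018],[0,0,0],0]]'; python3 -m pendant '[[[0,0,0.001],[0,0,0],0],[[0,0,0.002],[0,0,0],0],[[0,0,0.003],[0,0,0],0],[[0,0,0.004],[0,0,0],0],[[0,0,0.004],[0,0,0],0]]'
```

```text
time: 19.7
eef_pos: [614.0, 219.4, 150.5]
eef_rot: [-0.0, 1.0, -0.009, 0.0]
ft_force: [-1.0, -0.6, 4.2]
gripper_width: 0.001
grip_force: 2.2
time: 20.32
eef_pos: [614.2, 219.5, 149.9]
eef_rot: [-0.0, 1.0, -0.009, 0.001]
ft_force: [-9.8, -3.9, 27.6]
gripper_width: 0.001
grip_force: 14.2
```

On the stop (27 N at tip height 136). I'll retract and check.

```bash
python3 -m pendant '[[[0,0,-0.006],[0,0,0],0],[[0,0,-0.02],[0,0,0],0],[[0,0,-0.05],[0,0,0],0],[[0,0,-0.1],[0,0,0],0],[[-0.05,0,-0.14],[0,0,0],0]]'; python3 -m pendant '[[[-0.04,0,-0.02],[0,0,0],0],[[-0.08,0,-0.02],[0,0,0],0],[[-0.11,0,-0.02],[0,0,0],0],[[-0.12,0,-0.02],[0,0,0],0],[[-0.12,0,-0.02],[0,0,0],0]]'; python3 - <<'E'
from h import *
where()
for n in("top","scene"):
    f=grab(n); w=cloud(f); im=f["image"].astype(int)
    for nm,m in(("green",(im[...,1]>110)&(im[...,0]<80)&(im[...,2]<120)),("red",(im[...,0]>150)&(im[...,1]<60)&(im[...,2]<60))):
        q=w[m&(w[...,2]>130)&(w[...,2]<155)&(abs(w[...,1]-217)<60)]; print(n,nm,len(q),np.median(q,0).round(1) if len(q) else "")
    P=w[np.isfinite(w).all(-1)]; p,a,L,e=fittin(P,toW((0,80))); print("tin",toS(p).round(1),round(-a-TH,3))
    save(f,f"pics/end_{n}.png")
E
```

```text
time: 20.95
eef_pos: [567.3, 219.5, 287.2]
eef_rot: [-0.001, 1.0, -0.01, 0.002]
ft_force: [-0.6, 0.4, 0.7]
gripper_width: 0.001
grip_force: 0.0
time: 21.58
eef_pos: [445.4, 222.1, 305.6]
eef_rot: [-0.0, 1.0, -0.008, 0.0]
ft_force: [-0.0, -0.4, 0.5]
gripper_width: -0.001
grip_force: 0.0
tcp S [-177.9  249.5] z 305.6 F [-0.  -0.4  0.5] t 21.57
top green 279 [612.6 218.3 135.6]
top red 289 [562.8 220.  145.8]
tin [-0.9 99. ] -0.0
scene green 412 [614.1 220.4 137.3]
scene red 392 [563.9 221.3 147.4]
tin [-1.1 99.8] 0.01
```

View pics/end_scene.png

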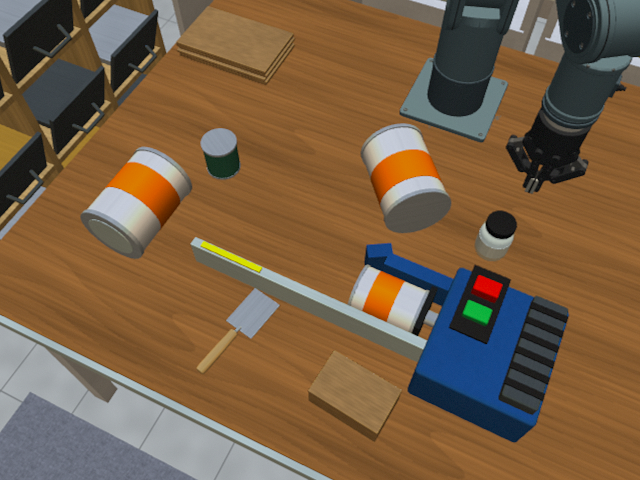

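Green is now at 136 mm (down) and red at 146 mm (popped up). The tin (390,300) is flush and home, the other goods haven't moved, and the arm is clear.

```bash
python3 -c "
from h import *
print(workorder.hand_in())"
```

```text
the job is handed in; nothing more can be done
None
```

The job is handed in at about 22 s: the tin lies flush on the fence with the end plate on its stop, the green key is fully down with red popped up, and the other goods look unmoved.

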